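# Index a Petri dish under the lens of a plate viewer

### The arm

A 7-joint arm with a two-finger parallel gripper is mounted at the origin on a cart in front of the work surface, level with it; the furniture and walls round the work are solid. World frame = base frame: x ahead of the robot, y to its left, z up, the work surface at z = 0. Lengths are in mm, angles in rad, forces in N, time in s.
With the tool pointing down it reaches from about 350 to 900 mm from the base axis. Payload 8.1 kg.
Tool frame: the origin (TCP) lies on the mounting face of the last link; the fingertips stand 173 mm ahead of it and the grasp point (between the pads) lies 155 mm ahead of it; z points along the fingers, y is the line along which they close (so a half turn about z gives the same grasp; the last joint's range is limited). The gripper opens to 85 mm and grips with 20 to 120 N. Pads are 22 mm wide; open, the fingers measure 114 mm over their backs; the gripper's body (76 mm by 85 mm) begins 54 mm behind the grasp point. The pads swing forward as they close: fully open they stand 13 mm farther back than shut.
Start: joints at [-1.296, 0.434, 0.025, 1.573, -0.012, 1.134, -0.075], TCP at [230.571, 580.921, 404.723] pointing down, gripper open.
Joint ranges: [-2.62, 2.62], [-0.44, 2.09], [-1.27, 1.32], [0.08, 2.57], [-1.32, 4.46], [0.12, 2], [-2.74, 2.74]. Speed limits (rad/s): [2.22, 2.22, 3.01, 3.01, 3.14, 3.14, 3.14].

### API

Orientations are given as a unit quaternion [w, x, y, z].
In Python, from station import manip gives the robot as it stands. The module is installed in compiled form; this text tells all that it offers.
- The arm moves only by the tool arm_command, never from a script. Its arguments are lists of equal length, an entry for each row: "linear": the shift along the tool's x, y, z each as a share of 400 mm, from -1 to 1, a list of three; "twist": the turn, a rotation vector about the tool's x, y, z each as a share of 30 degrees, from -1 to 1, a list of three. A call has 1 to 5 rows; each row is the pose to reach, as a shift and turn from the pose commanded when the call began, along the tool's axes at that moment; what a row does not reach only later rows make up. A row lasts 1/10 s, in which the tool goes at most 50 mm and 8.59 degrees, less where a joint would pass 70% of its speed; a pose out of reach is approached as far as the arm can. A call with a number of a shift or a turn outside -1 to 1 is refused whole. A call with a gripper value outside its range is refused whole. "hand" is the opening, from -1 (shut) to 1 (fully open), so that 0 is half open, set as the call begins (left out, the last holds). The fingers move at their own pace and stop on an object; the grip force is fixed at half the most. Time passes only in rows, so rows that repeat a pose let the fingers close. It gives the time, the measured TCP pose, the force, the opening and the grip force at its end, in the units of the state.
- manip.get_state(): the state, without advancing time (a new reading comes with each control period).
- manip.get_image(name): name is "side" or "top"; returns a dict with "pixels" (420x560x3 uint8, red, green, blue), "K" (3x3 intrinsics, pixels), "k1" (the pictures are not rectified: a ray, as slopes to the right and down, at radius r is drawn at 1 + k1 r^2 times it, then the intrinsics apply), "position" and "rotation" of the camera in the world. Camera axes: x right, y down, z forward; pixel columns grow to the right and rows downward; lengths in mm; the calibration is good to about 2 mm. A picture is of the moment at which its call begins. There is no depth.
- manip.hand_in(): hands the job in; it is judged then, once.
The state is a dict: "clock": time; "joint_positions": joint angles; "joint_vel": joint speeds; "joint_torque": joint torques, N m; "position": TCP position; "tcp_rot": TCP orientation; "wrist_force": force on the tool from outside, world axes, zero at the start; "wrist_torque": the same for the moment, N m; "finger_gap": opening from 0.0 (shut) to 1.0 (fully open); "finger_force": force on a finger pad.
Only numpy, scipy, OpenCV 4.12 (cv2) and the standard library are available. Lean on these libraries where they do the work, as an engineer would, in place of code of your own. Each camera call takes 0.05 s, during which the arm holds its last target. There are 200 camera calls.

### The job

Bring the Petri dish on the plate viewer's turntable under the lens and lock the turntable there. To free it, pull the knob of the spring plunger up, twist it into the rest notch and let go so that the plunger stays out by itself; then turn the table by its post and twist the knob back so that the plunger drops fully home in the index hole. Leave the dish and the white reference tile in their seats and the other things on the bench where they are.

Things in the scene. Friction and masses are not known exactly. Their poses are not given: they have to be found in the camera images.
- plate_viewer: Fixed round plate viewer. Origin on the turntable's axis at bench height; x to the lens column at its rear, y left, z up. White base 224 mm, aluminium turntable 228 mm across, top at z 26. A lens in a 76 mm ring (z 58 to 68) hangs over (60, 0) mm from a column at (131, 0). A grey bracket (to z 58) at (93, -93) reaches over the rim; it holds the plunger, vertical axis at (73.5, -73.5) mm.
- turntable_turn (a joint): Turntable angle, rad, positive counterclockwise from above; 0 at the start. Free from -1.48 to 1.48 once the plunger is out (friction 0.05 N m), stays where left. Index holes at -1.309, 0, 1.309; -1.309 brings the left (+y) seat under the lens, +1.309 the right one. The nose centres it from up to 0.03 rad off; farther off it rests on the table's top until a hole comes under it.
- turntable_center (a point): Centre of the turntable's top (z 26), turning with it. In its axes the three round seats (63 mm inside, black rims 6 mm high) have their centres at (60, 0), (15.5, 58) and (15.5, -58) mm, and the post stands at (-70, 0).
- post_grip (a point): Point on the axis of the upright round black post by which the table is turned, at z 65 mm: post 16 mm in diameter from z 46 to 72, top at z 82, on a 20 mm foot. It stands 70 mm from the turntable's axis, nearest to the robot at the start, and travels on a circle.
- plunger_lift (a joint): How far the spring plunger is pulled up, m: 0 home (nose 6 mm deep in the hole), 0.016 upper stop. It pulls down with 7 N at home, 11 N at 0.012. Its cross pin lies in a slotted crown: only above 0.012 can it turn; in the rest notch it rests at 0.009 (nose 3 mm clear of the table). With the nose on the table's top beside a hole it reads about 0.005.
- knob_turn (a joint): Angle of the plunger's knob in rad, positive counterclockwise from above: 0 in the deep slot (home; the start), 1.22 (70 degrees) in the shallow rest notch. Stop walls keep it from turning the other way or beyond. The notch is 3 mm deep: lift the knob over 3 mm to twist it back, then lower it into the slot.
- pull_knob: Grey bar knob on top of the plunger, 40 x 14 x 24 mm, bar's underside at z 92 mm at home, on a 19 mm round neck. Origin on the plunger's axis, 4 mm under the bar; x along the 40 mm length, y across the 14 mm (grip across y); rises and turns with the plunger. At the start its length points along (1, -1) in the viewer's axes.
- knob_grip (a point): Point on the knob's axis in the middle of the bar, 2 mm above mid-height, where to grip it (z 106 mm at home); axes as pull_knob. Below the bar only the neck and the crown (26 mm round, up to z 83) are in the way.
- view_point (a point): Fixed point on the lens's axis at the height of the turntable's top (z 26); the dish belongs centred here.
- petri_dish: Loose round glass Petri dish with lid and pink agar, 62 mm across, 16 mm high; origin under its centre. At the start it lies in the seat on the left or on the right of the viewer; the tile is in the other.
- reference_tile: Loose round white reference tile in a grey holder, 60 mm across, 9 mm high; origin under its centre. It lies in the side seat that the dish does not have and rides along.
- spare_dish: Bystander: loose Petri dish, cream agar, 62 mm across, on the bench left of the viewer.
- forceps: Bystander: loose steel forceps, 128 mm long, on the bench right of the viewer.
- marker: Bystander: loose white marker pen with a cap, 122 mm long, on the bench right of the viewer, near the front edge.
Things that resemble listed ones, but are neither listed nor needed, are in the scene too. Leave any orange or purple look-alike of the reference_tile alone.

How it is judged:
By the outcome, as a careful person would: the job done as asked, in the order asked, and still so for the second after the job is handed in, with the robot touching nothing.
It also fails if it takes over 67 s, if anything falls off the work surface, if the arm or the gripper's body presses on something with over 40 N, if the wrist force passes 120 N, or if a joint passes its speed limit or range.

## Working session

There is one attempt and no reset: what is moved stays moved. The work goes in short steps, Python scripts to look and compute and a tool call to move; the robot and the scene stay as the last step left them, time stands still between calls to the robot, and variables do not carry over. Pictures are saved under pics/ and viewed, at most 10 in all, crops included, and the job is handed in when it is done.

Besides the shell and the picture viewer there is one more tool, called after "Emit:" as name(argument=value, ...), one argument or row to a line, values as JSON. arm_command: Moves the arm, as the interface text tells. Shift numbers are shares of 400 mm and turn numbers shares of 30 degrees, none past 1 either way. Its arguments: {"type":"object","properties":{"linear":{"type":"array","items":{"type":"array","items":{"type":"number","minimum":-1,"maximum":1}}},"twist":{"type":"array","items":{"type":"array","items":{"type":"number","minimum":-1,"maximum":1}}},"hand":{"type":"number"}},"required":["linear","twist"]}

```bash
mkdir -p pics; cat > h.py <<'E'
import numpy as np, cv2, json
from scipy.spatial.transform import Rotation as R
from station import manip
def shot(n,f):
    im=manip.get_image(n); cv2.imwrite('pics/'+f,im['pixels'][:,:,::-1])
    np.savez('pics/'+f+'.npz',**{k:np.array(v) for k,v in im.items()}); return im
def rot(c):
    r=np.array(c['rotation'],float); return r if r.shape==(3,3) else R.from_quat(r,scalar_first=True).as_matrix()
def world(c,u,v,z):
    K=c['K']; d=np.array([[0,0]],float)
    p=cv2.undistortPoints(np.array([[[u,v]]],float),K,np.array([float(c['k1']),0,0,0]))[0,0]
    r=rot(c)@np.array([p[0],p[1],1]); o=c['position']; return o+r*(z-o[2])/r[2]
def pix(c,P):
    r=rot(c).T; return cv2.projectPoints(np.atleast_2d(np.array(P,float)),cv2.Rodrigues(r)[0],-r@c['position'],c['K'],np.array([float(c['k1']),0,0,0]))[0][:,0]
def load(f): return dict(np.load('pics/'+f+'.npz'))
E
python3 - <<'E'
from h import *
s=manip.get_state(); print(s)
for n in('top','side'):
    c=shot(n,n+'1.png'); print(n,c['K'],c['k1'],c['position'],c['rotation'])
E
```

```text
{'clock': 0.0, 'joint_positions': array([-1.29557651,  0.43522062,  0.02497868,  1.57414108, -0.0115967 ,
        1.13401016, -0.07509576]), 'joint_vel': array([ 5.30456297e-04,  8.21936719e-04, -5.88890839e-05,  8.51783588e-04,
        1.28353317e-03,  1.35195931e-03, -1.00026516e-04]), 'joint_torque': array([-1.11509230e-04, -6.70473504e+01,  1.02500729e+00, -3.16197789e+01,
        1.54925179e-02,  1.26179267e-02, -4.51936080e-05]), 'position': array([230.5010868 , 580.67192161, 403.91027535]), 'tcp_rot': array([-7.76659075e-05,  1.87822527e-01,  9.82202642e-01, -8.13412594e-04]), 'wrist_force': array([-0.72879203,  0.01261148,  0.43726511]), 'wrist_torque': array([0.05585165, 0.00143517, 0.02751554]), 'finger_force': 0.0, 'finger_gap': 1.0009088381813678}
top [[446.78669307   0.         270.92260026]
 [  0.         446.78669307 206.31934712]
 [  0.           0.           1.        ]] -0.09284766537802813 [ 304.49523603   33.565681   1369.15369394] [-0.05645861  0.70696233 -0.70255502  0.05859299]
side [[397.47192148   0.         280.84158215]
 [  0.         397.47192148 212.82332807]
 [  0.           0.           1.        ]] -0.0815764689897511 [ -31.16412456 -748.34200717  772.54830595] [-0.44330326  0.84447979 -0.26494412  0.14191801]
```

View pics/top1.png

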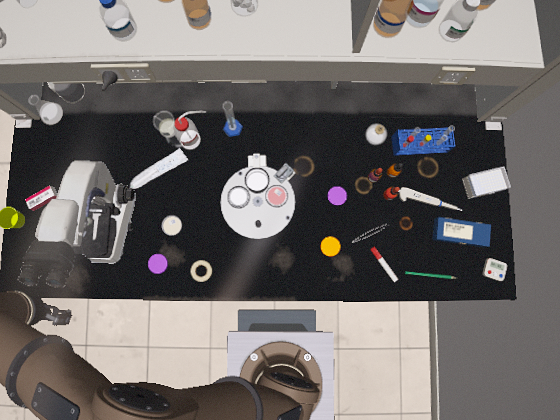

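View pics/side1.png

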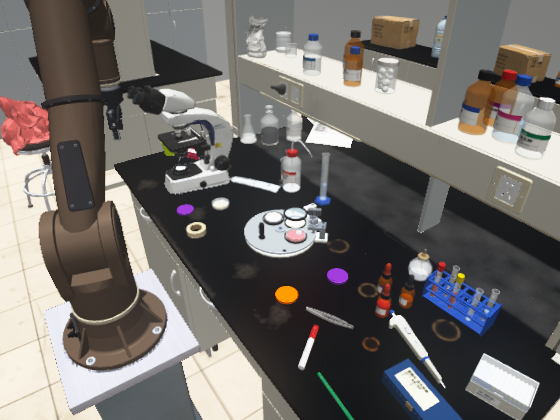

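The pink dish is at the right (top px ~(277,196)) and the tile is in the left seat (238,197). So the target is +1.309. The knob is near (285,172) and the post near (258,224).

```bash
python3 - <<'E'
from h import *
a=cv2.imread('pics/top1.png')[140:250,205:315]; b=cv2.imread('pics/side1.png')[195:265,235:340]
a=cv2.resize(a,None,fx=5,fy=5,interpolation=3); b=cv2.resize(b,None,fx=5,fy=5,interpolation=3)
cv2.imwrite('pics/c1.png',a); cv2.imwrite('pics/c2.png',b)
E
```

```text
(no output)
```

View pics/c1.png

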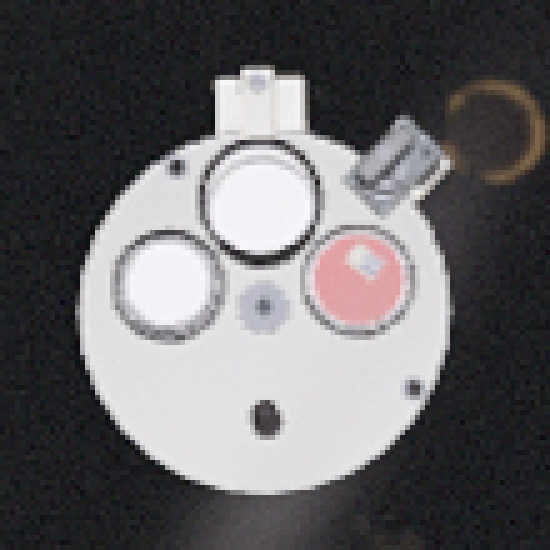

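View pics/c2.png

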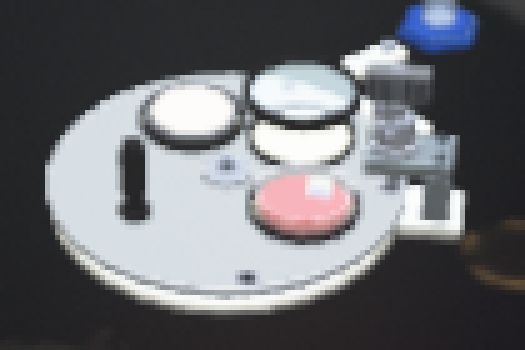

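Top crop: the hub is at (263,306), the holes at (177,167) and (414,387), and the rim spans u 79–450 with its bottom at v 494. In the side crop the knob bar is at about (400,78), the post top at (132,143), and the holes at (247,277). I'll fit the viewer pose to these.

```bash
cat > fit.py <<'E'
from h import *
from scipy.optimize import least_squares
T=load('top1.png'); S=load('side1.png')
t=lambda u,v:np.array([205+(u+.5)/5-.5,140+(v+.5)/5-.5])
s=lambda u,v:np.array([235+(u+.5)/5-.5,195+(v+.5)/5-.5])
h=104*np.array([np.cos(np.pi/6),.5,-.5,-np.cos(np.pi/6)])
L=[(T,t(177,167),[h[0],h[1],26]),(T,t(414,387),[h[2],h[3],26]),(T,t(263,306),[0,0,28]),
 (T,t(168,285),[15.5,58,33]),(T,t(359,280),[15.5,-58,38]),(S,s(247,277),[h[2],h[3],26]),(S,s(132,140),[-70,0,81]),(S,s(228,165),[0,0,29])]
def W(p,P): 
    c,q=np.cos(p[2]),np.sin(p[2]); P=np.array(P,float); return np.array([p[0]+c*P[0]-q*P[1],p[1]+q*P[0]+c*P[1],P[2]])
def f(p): return np.concatenate([pix(c,W(p,P))[0]-o for c,o,P in L])
if __name__=='__main__':
    r=least_squares(f,[500,0,0],loss='soft_l1'); p=r.x; print(p); print(f(p).reshape(-1,2).round(2))
    # pixel of rim extremes check
    a=np.linspace(0,2*np.pi,181); q=pix(T,[W(p,[114*np.cos(b),114*np.sin(b),26]) for b in a])
    print('rim u',(q[:,0].min()-205)*5+2,(q[:,0].max()-205)*5+2,'vmax',(q[:,1].max()-140)*5+2)
    print('knob',W(p,[73.5,-73.5,106]),'post',W(p,[-70,0,65]))
    k=np.array([W(p,[73.5+i*14.1,-73.5-i*14.1,116]) for i in(-1,0,1)])
    print('knob px top crop',(pix(T,k)-[205,140])*5+2,'side crop',(pix(S,k)-[235,195])*5+2)
    st=manip.get_state(); Rm=R.from_quat(st['tcp_rot'],scalar_first=True); print(Rm.as_matrix().round(3))
E
python3 fit.py
```

```text
[5.40946466e+02 7.07716882e+01 4.06914024e-02]
[[-0.05  0.01]
 [ 0.42  0.02]
 [ 0.43  0.24]
 [ 0.19 -0.21]
 [ 0.11 -0.8 ]
 [-0.15 -0.44]
 [-0.31 -0.55]
 [-0.77  0.05]]
rim u 78.70422690896558 451.927082787172 vmax 494.1619441605253
knob [6.17375617e+02 3.22522831e-01 1.06000000e+02] post [471.00441053  67.92407597  65.        ]
knob px top crop [[361.33028901 175.59208208]
 [384.8556629  150.98193273]
 [408.28073705 126.48218113]] side crop [[363.92143335  60.03765305]
 [397.28182844  62.65401538]
 [430.74029737  65.28000915]]
[[-0.929  0.369 -0.   ]
 [ 0.369  0.929 -0.001]
 [-0.    -0.001 -1.   ]]
```

Emit:
arm_command(
  linear=[
    [-0.7, -0.75, 0],
    [-0.7, -0.75, 0],
    [-0.7, -0.75, 0],
    [-0.7, -0.75, 0],
    [-0.7, -0.75, 0],
  ],
  twist=[
    [0, 0, 0.7],
    [0, 0, 0.7],
    [0, 0, 0.7],
    [0, 0, 0.7],
    [0, 0, 0.7],
  ],
  hand=0.1,
)

```text
clock: 0.6
position: [322.0, 346.0, 404.5]
tcp_rot: [-0.0, 0.364, 0.932, -0.0]
wrist_force: [0.5, 0.2, 0.3]
finger_gap: 0.552
finger_force: 0.0
```

```bash
cat > go.py <<'E'
import sys
from h import *
# go.py x y z(grasp point) yaw(deg of tool y, world) 
def calc(x,y,z,yaw):
    s=manip.get_state(); Rm=R.from_quat(s['tcp_rot'],scalar_first=True)
    a=np.radians(yaw); Y=np.array([np.cos(a),np.sin(a),0]); Z=np.array([0,0,-1.])
    Rt=R.from_matrix(np.c_[np.cross(Y,Z),Y,Z])
    g=np.array(s['position'])+Rm.apply([0,0,155])
    tcp=np.array([x,y,z+155.])
    M=Rm.as_matrix()
    print('t',round(s['clock'],2),'grasp',g.round(1),'yaw',np.degrees(np.arctan2(M[1,1],M[0,1])).round(1),'gap',round(s['finger_gap'],3),'ff',round(s['finger_force'],1),'F',np.round(s['wrist_force'],1),'T',np.round(s['wrist_torque'],2),'j7',s['joint_positions'][6].round(2))
    print('lin',(Rm.inv().apply(tcp-s['position'])/400).round(4),'tw',(np.degrees((Rm.inv()*Rt).as_rotvec())/30).round(3))
if __name__=='__main__': calc(*map(float,sys.argv[1:5]))
E
python3 go.py 617.4 0.3 200 47.3
```

```text
t 0.6 grasp [321.9 346.  249.5] yaw 47.3 gap 0.552 ff 0.0 F [0.5 0.2 0.3] T [ 0.02 -0.05  0.06] j7 -0.07
lin [-1.1289 -0.1353  0.1238] tw [-0.001  0.     0.002]
```

Emit:
arm_command(
  linear=[
    [-1, -0.12, 0.06],
    [-1, -0.12, 0.06],
    [-1, -0.12, 0.06],
    [-1, -0.12, 0.06],
    [-1, -0.12, 0.06],
  ],
  twist=[
    [0, 0, 0],
    [0, 0, 0],
    [0, 0, 0],
    [0, 0, 0],
    [0, 0, 0],
  ],
)

```text
clock: 1.1
position: [484.6, 156.6, 389.7]
tcp_rot: [-0.0, 0.363, 0.932, 0.0]
wrist_force: [0.6, 1.3, 0.3]
finger_gap: 0.551
finger_force: 0.0
```

```bash
python3 go.py 617.4 0.3 180 47.3
```

```text
t 1.1 grasp [484.6 156.7 234.7] yaw 47.4 gap 0.551 ff 0.0 F [0.6 1.3 0.3] T [ 0.09 -0.1   0.01] j7 0.52
lin [-0.5089 -0.0627  0.1368] tw [ 0.    -0.     0.002]
```

Emit:
arm_command(
  linear=[
    [-0.509, -0.063, 0.137],
    [-0.509, -0.063, 0.137],
    [-0.509, -0.063, 0.137],
    [-0.509, -0.063, 0.137],
    [-0.509, -0.063, 0.137],
  ],
  twist=[
    [0, 0, 0],
    [0, 0, 0],
    [0, 0, 0],
    [0, 0, 0],
    [0, 0, 0],
  ],
)

```text
clock: 1.6
position: [618.1, -3.7, 333.3]
tcp_rot: [0.0, 0.367, 0.93, -0.002]
wrist_force: [-0.9, -0.8, -0.2]
finger_gap: 0.55
finger_force: 0.0
```

```bash
python3 go.py 617.4 0.3 106 47.3; python3 - <<'E'
from h import *
c=shot('side','s2.png'); i=cv2.resize(cv2.imread('pics/s2.png')[130:270,230:390],None,fx=5,fy=4.2); cv2.imwrite('pics/c3.png',cv2.resize(cv2.imread('pics/s2.png')[150:250,250:370],None,fx=6,fy=6,interpolation=3))
P=[[617.4,0.3,118],[617.4,.3,92],[617.4,.3,162]]; print((pix(c,P)-[250,150])*6+2.5)
E
```

```text
t 1.6 grasp [618.   -4.3 178.3] yaw 47.0 gap 0.55 ff 0.0 F [-0.9 -0.8 -0.2] T [ 0.02 -0.02 -0.04] j7 0.93
lin [0.0085 0.0068 0.1806] tw [-0.006  0.003 -0.01 ]
[[387.11431075 341.93744847]
 [384.41824353 385.0291444 ]
 [391.80637693 266.53687471]]
```

View pics/c3.png

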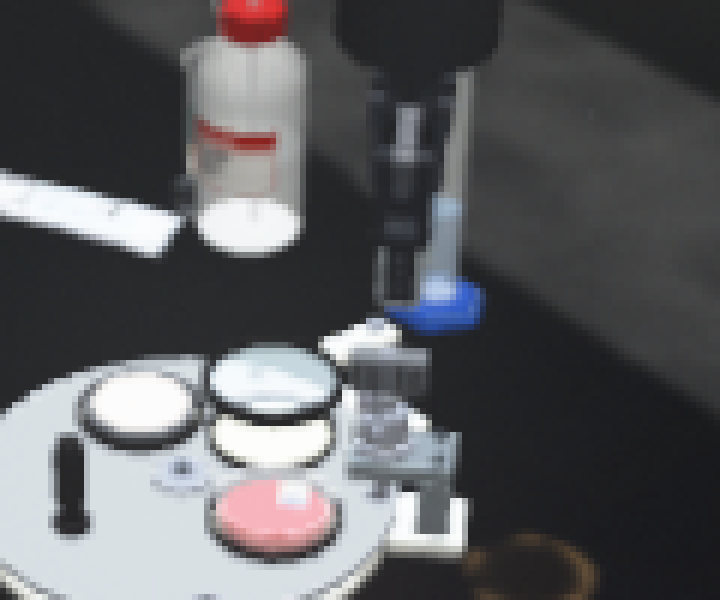

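The bar knob shows at (389,370) in the crop, within about 1 px of the prediction, and the fingers are directly above it. I'll descend straight down.

Emit:
arm_command(
  linear=[
    [0, 0, 0.06],
    [0, 0, 0.12],
    [0, 0, 0.12],
    [0, 0, 0.12],
  ],
  twist=[
    [0, 0, 0],
    [0, 0, 0],
    [0, 0, 0],
    [0, 0, 0],
  ],
)

```text
clock: 2.05
position: [616.2, 2.6, 287.3]
tcp_rot: [-0.001, 0.363, 0.932, -0.0]
wrist_force: [0.7, -1.0, 0.9]
finger_gap: 0.549
finger_force: 0.0
```

```bash
python3 go.py 617.4 0.3 106 47.3
```

```text
t 2.05 grasp [616.    2.7 132.3] yaw 47.4 gap 0.549 ff 0.0 F [ 0.7 -1.   0.9] T [ 0.03 -0.02 -0.01] j7 0.95
lin [-0.0062 -0.0022  0.0657] tw [-0.001 -0.002  0.003]
```

Emit:
arm_command(
  linear=[
    [-0.003, -0.001, 0.04],
    [-0.003, -0.001, 0.066],
    [-0.003, -0.001, 0.066],
    [-0.003, -0.001, 0.066],
  ],
  twist=[
    [0, 0, 0],
    [0, 0, 0],
    [0, 0, 0],
    [0, 0, 0],
  ],
)

```text
clock: 2.45
position: [617.2, 1.0, 261.3]
tcp_rot: [0.0, 0.364, 0.932, 0.0]
wrist_force: [0.5, -0.0, -0.3]
finger_gap: 0.55
finger_force: 0.0
```

```bash
python3 go.py 617.4 0.3 106 47.3
```

```text
t 2.45 grasp [617.2   1.  106.3] yaw 47.4 gap 0.55 ff 0.0 F [ 0.5 -0.  -0.3] T [-0.02  0.    0.01] j7 0.96
lin [-0.0015 -0.0009  0.0007] tw [0.001 0.    0.002]
```

Emit:
arm_command(
  linear=[
    [-0.0015, 0, 0],
    [-0.0015, 0, 0],
    [-0.0015, 0, 0],
    [-0.0015, 0, 0],
    [-0.0015, 0, 0],
  ],
  twist=[
    [0, 0, 0],
    [0, 0, 0],
    [0, 0, 0],
    [0, 0, 0],
    [0, 0, 0],
  ],
  hand=-1,
)

```text
clock: 2.95
position: [617.6, 0.0, 261.5]
tcp_rot: [0.0, 0.364, 0.931, 0.0]
wrist_force: [-1.7, -1.0, 5.1]
finger_gap: 0.154
finger_force: 58.6
```

```bash
python3 go.py 617.4 0.3 106 47.3
```

```text
t 2.95 grasp [617.8   0.  106.5] yaw 47.3 gap 0.154 ff 58.6 F [-1.7 -1.   5.1] T [-0.19  0.38 -0.02] j7 0.96
lin [0.0009 0.0001 0.0011] tw [0.001 0.001 0.001]
```

Emit:
arm_command(
  linear=[
    [0, 0, -0.012],
    [0, 0, -0.025],
    [0, 0, -0.035],
    [0, 0, -0.035],
    [0, 0, -0.035],
  ],
  twist=[
    [0, 0, 0],
    [0, 0, 0],
    [0, 0, 0],
    [0, 0, 0],
    [0, 0, 0],
  ],
)

```text
clock: 3.45
position: [617.4, 0.2, 274.3]
tcp_rot: [-0.0, 0.364, 0.932, -0.0]
wrist_force: [3.4, -1.8, -12.1]
finger_gap: 0.153
finger_force: 58.6
```

```bash
python3 go.py 617.4 0.3 120.5 77.3
```

```text
t 3.45 grasp [6.173e+02 2.000e-01 1.193e+02] yaw 47.3 gap 0.153 ff 58.6 F [  3.4  -1.8 -12.1] T [-0.5  -0.74  0.02] j7 0.96
lin [ 0.0001  0.0002 -0.003 ] tw [-0.001 -0.    -0.999]
```

Emit:
arm_command(
  linear=[
    [0, 0, -0.003],
    [0, 0, -0.003],
    [0, 0, -0.003],
    [0, 0, -0.003],
    [0, 0, -0.003],
  ],
  twist=[
    [0, 0, 0],
    [0, 0, -0.2],
    [0, 0, -0.45],
    [0, 0, -0.7],
    [0, 0, -0.95],
  ],
)

```text
clock: 3.95
position: [617.5, 0.4, 275.6]
tcp_rot: [-0.0, 0.121, 0.993, -0.0]
wrist_force: [3.2, -1.3, -13.4]
finger_gap: 0.153
finger_force: 58.6
```

```bash
python3 go.py 617.4 0.3 120.5 107.3
```

```text
t 3.95 grasp [6.174e+02 4.000e-01 1.206e+02] yaw 76.2 gap 0.153 ff 58.6 F [  3.2  -1.3 -13.4] T [-0.28 -0.78 -0.01] j7 1.37
lin [ 0.0001 -0.0004  0.0002] tw [-0.000e+00 -1.000e-03 -1.038e+00]
```

Emit:
arm_command(
  linear=[
    [0, 0, 0],
    [0, 0, 0],
    [0, 0, 0],
    [0, 0, 0],
    [0, 0, 0],
  ],
  twist=[
    [0, 0, -0.25],
    [0, 0, -0.5],
    [0, 0, -0.75],
    [0, 0, -1],
    [0, 0, -1],
  ],
)

```text
clock: 4.45
position: [617.5, 0.6, 275.6]
tcp_rot: [-0.0, -0.139, 0.99, 0.0]
wrist_force: [3.2, 0.7, -12.1]
finger_gap: 0.153
finger_force: 58.6
```

```bash
python3 go.py 617.4 0.3 120.5 117.3
```

```text
t 4.45 grasp [617.4   0.7 120.6] yaw 106.0 gap 0.153 ff 58.6 F [  3.2   0.7 -12.1] T [ 0.03 -0.82 -0.01] j7 1.8
lin [ 0.0004 -0.0006  0.0003] tw [ 0.002 -0.    -0.378]
```

Emit:
arm_command(
  linear=[
    [0, 0, 0],
    [0, 0, 0],
    [0, 0, 0],
    [0, 0, 0],
  ],
  twist=[
    [0, 0, -0.2],
    [0, 0, -0.375],
    [0, 0, -0.375],
    [0, 0, -0.375],
  ],
)

```text
clock: 4.85
position: [617.5, 0.6, 275.7]
tcp_rot: [-0.0, -0.232, 0.973, 0.0]
wrist_force: [3.0, 1.6, -12.5]
finger_gap: 0.15
finger_force: 58.6
```

```bash
python3 go.py 617.4 0.3 115.0 117.3
```

```text
t 4.85 grasp [617.4   0.7 120.7] yaw 116.8 gap 0.15 ff 58.6 F [  3.    1.6 -12.5] T [ 0.26 -0.83  0.  ] j7 1.96
lin [ 0.0005 -0.0007  0.0142] tw [ 0.001 -0.    -0.016]
```

Now lower it by 5.5 mm into the rest notch and check that the pull is gone.

Emit:
arm_command(
  linear=[
    [0, 0, 0.006],
    [0, 0, 0.012],
    [0, 0, 0.016],
    [0, 0, 0.016],
  ],
  twist=[
    [0, 0, -0.015],
    [0, 0, -0.015],
    [0, 0, -0.015],
    [0, 0, -0.015],
  ],
)

```text
clock: 5.25
position: [617.5, 0.6, 270.4]
tcp_rot: [0.0, -0.238, 0.971, 0.0]
wrist_force: [-1.3, 1.6, 1.5]
finger_gap: 0.15
finger_force: 60.3
```

```bash
python3 go.py 617.4 0.3 115.0 117.3
```

```text
t 5.25 grasp [617.6   0.7 115.4] yaw 117.5 gap 0.15 ff 60.3 F [-1.3  1.6  1.5] T [ 0.39  0.39 -0.05] j7 1.97
lin [ 0.0007 -0.0006  0.001 ] tw [0.    0.001 0.007]
```

It rests at about 9 mm lift with the spring load gone, so it's in the notch. Release and rise.

Emit:
arm_command(
  linear=[
    [0, 0, 0],
    [0, 0, 0],
    [0, 0, 0],
    [0, 0, -0.02],
    [0, 0, -0.1],
  ],
  twist=[
    [0, 0, 0],
    [0, 0, 0],
    [0, 0, 0],
    [0, 0, 0],
    [0, 0, 0],
  ],
  hand=0.1,
)

```text
clock: 5.75
position: [616.4, 0.2, 307.4]
tcp_rot: [-0.003, -0.238, 0.971, 0.0]
wrist_force: [-0.0, -0.1, 0.6]
finger_gap: 0.545
finger_force: 0.0
```

```bash
python3 go.py 471 67.9 155 30; python3 - <<'E'
from h import *
c=shot('side','s3.png'); cv2.imwrite('pics/c4.png',cv2.resize(cv2.imread('pics/s3.png')[150:250,250:370],None,fx=6,fy=6,interpolation=3))
E
```

```text
t 5.75 grasp [6.155e+02 1.000e-01 1.524e+02] yaw 117.5 gap 0.545 ff 0.0 F [-0.  -0.1  0.6] T [ 0.06  0.   -0.03] j7 1.97
lin [ 0.2441  0.3181 -0.0045] tw [-0.004 -0.011  2.918]
```

View pics/c4.png

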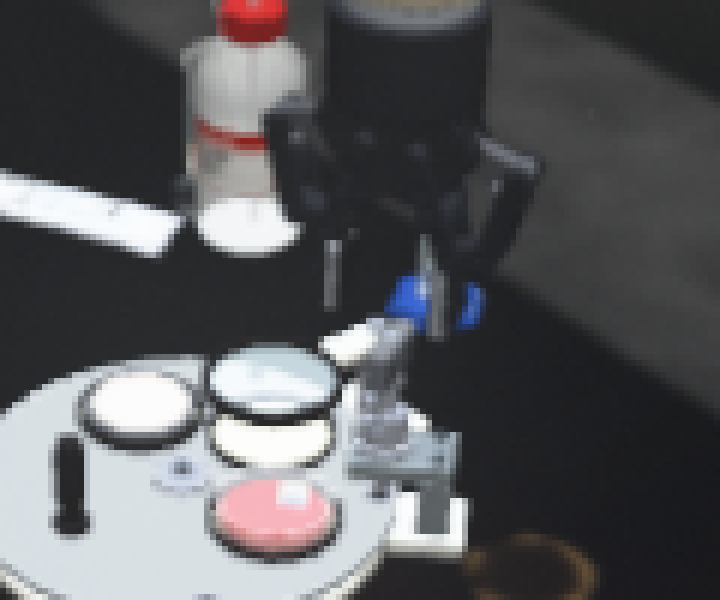

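The knob is turned (bar seen end-on at (388,350)) and stays raised. Now to the post.

Emit:
arm_command(
  linear=[
    [0.06, 0.08, -0.02],
    [0.12, 0.16, -0.02],
    [0.18, 0.24, -0.02],
    [0.244, 0.318, -0.02],
    [0.244, 0.318, -0.02],
  ],
  twist=[
    [0, 0, 0.25],
    [0, 0, 0.5],
    [0, 0, 0.75],
    [0, 0, 1],
    [0, 0, 1],
  ],
)

```text
clock: 6.3
position: [468.0, 70.0, 317.7]
tcp_rot: [-0.002, 0.022, 1.0, 0.0]
wrist_force: [-0.4, 0.5, -0.7]
finger_gap: 0.552
finger_force: 0.0
```

Emit:
arm_command(
  linear=[
    [0, 0, 0],
    [0, 0, 0],
    [0, 0, 0],
    [0, 0, 0],
    [0, 0, 0],
  ],
  twist=[
    [0, 0, 0.25],
    [0, 0, 0.5],
    [0, 0, 0.75],
    [0, 0, 1],
    [0, 0, 1],
  ],
)

```text
clock: 6.8
position: [472.8, 67.9, 318.0]
tcp_rot: [0.001, 0.28, 0.96, 0.0]
wrist_force: [0.2, -0.2, 0.9]
finger_gap: 0.549
finger_force: 0.0
```

```bash
python3 go.py 471 67.9 115 42.3
```

```text
t 6.8 grasp [473.   67.9 163. ] yaw 57.5 gap 0.549 ff 0.0 F [ 0.2 -0.2  0.9] T [ 0.05 -0.01  0.03] j7 0.85
lin [ 0.0039 -0.0025  0.1201] tw [0.002 0.002 0.506]
```

Emit:
arm_command(
  linear=[
    [0.004, -0.0025, 0.05],
    [0.004, -0.0025, 0.1],
    [0.004, -0.0025, 0.12],
    [0.004, -0.0025, 0.12],
    [0.004, -0.0025, 0.12],
  ],
  twist=[
    [0, 0, 0.25],
    [0, 0, 0.507],
    [0, 0, 0.507],
    [0, 0, 0.507],
    [0, 0, 0.507],
  ],
)

```text
clock: 7.3
position: [470.7, 68.0, 270.0]
tcp_rot: [0.0, 0.402, 0.916, 0.0]
wrist_force: [0.2, 0.6, 0.5]
finger_gap: 0.553
finger_force: 0.0
```

```bash
python3 go.py 471 67.9 65 42.3; python3 - <<'E'
from h import *
c=shot('side','s4.png'); cv2.imwrite('pics/c5.png',cv2.resize(cv2.imread('pics/s4.png')[160:260,220:340],None,fx=6,fy=6,interpolation=3))
E
```

```text
t 7.3 grasp [470.8  68.  115. ] yaw 42.6 gap 0.553 ff 0.0 F [0.2 0.6 0.5] T [ 0.02 -0.01 -0.01] j7 0.65
lin [-0.0006  0.0004  0.125 ] tw [0.001 0.    0.01 ]
```

View pics/c5.png

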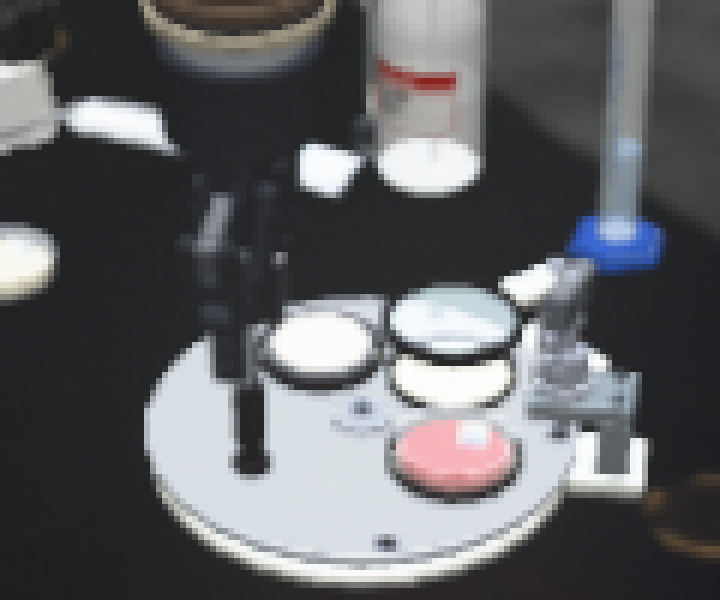

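The fingers at (235,350) and (280,270) straddle the post axis (u≈250) and the knob is still up. Descend and close.

Emit:
arm_command(
  linear=[
    [0, 0, 0.05],
    [0, 0, 0.1],
    [0, 0, 0.125],
    [0, 0, 0.125],
    [0, 0, 0.125],
  ],
  twist=[
    [0, 0, 0],
    [0, 0, 0],
    [0, 0, 0],
    [0, 0, 0],
    [0, 0, 0],
  ],
)

```text
clock: 7.85
position: [470.6, 68.0, 220.1]
tcp_rot: [0.0, 0.404, 0.915, 0.0]
wrist_force: [0.9, -0.1, -0.3]
finger_gap: 0.546
finger_force: 0.0
```

Emit:
arm_command(
  linear=[
    [0, 0, 0],
    [0, 0, 0],
    [0, 0, 0],
    [0, 0, 0],
    [0, 0, 0],
  ],
  twist=[
    [0, 0, 0],
    [0, 0, 0],
    [0, 0, 0],
    [0, 0, 0],
    [0, 0, 0],
  ],
  hand=-1,
)

```text
clock: 8.35
position: [471.1, 68.1, 220.4]
tcp_rot: [0.001, 0.404, 0.915, 0.001]
wrist_force: [1.3, 0.1, 5.2]
finger_gap: 0.169
finger_force: 58.4
```

```bash
python3 go.py 471 67.9 65 42.3; python3 - <<'E'
from h import *
C=np.array([540.95,70.77]); a0=np.radians(182.33); yaw=np.radians(42.3)
Y=np.array([np.cos(yaw),np.sin(yaw)]); X=np.array([Y[1]*-1,Y[0]*1]); X=np.cross(np.r_[Y,0],[0,0,-1])[:2]
P=lambda d:C+70*np.array([np.cos(a0+d),np.sin(a0+d)])
for d in range(5,30,5):
    v=P(np.radians(d))-P(0); print(d,(v@X/400).round(4),(v@Y/400).round(4),round(-d/30,3))
E
```

```text
t 8.35 grasp [471.4  68.2  65.4] yaw 42.3 gap 0.169 ff 58.4 F [1.3 0.1 5.2] T [-0.07 -0.11 -0.1 ] j7 0.68
lin [-0.0003 -0.0005  0.001 ] tw [0.004 0.002 0.001]
5 -0.0121 -0.0093 -0.167
10 -0.025 -0.0175 -0.333
15 -0.0385 -0.0245 -0.5
20 -0.0527 -0.0304 -0.667
25 -0.0672 -0.0349 -0.833
```

Emit:
arm_command(
  linear=[
    [-0.0121, -0.0093, 0],
    [-0.025, -0.0175, 0],
    [-0.0385, -0.0245, 0],
    [-0.0527, -0.0304, 0],
    [-0.0672, -0.0349, 0],
  ],
  twist=[
    [0, 0, -0.167],
    [0, 0, -0.333],
    [0, 0, -0.5],
    [0, 0, -0.667],
    [0, 0, -0.833],
  ],
)

```text
clock: 8.85
position: [479.0, 38.8, 220.4]
tcp_rot: [0.001, 0.195, 0.981, 0.001]
wrist_force: [1.3, 1.7, 3.1]
finger_gap: 0.167
finger_force: 58.5
```

```bash
python3 go.py 525.6 2.5 65 117.3
```

```text
t 8.85 grasp [479.5  38.9  65.4] yaw 67.5 gap 0.167 ff 58.5 F [1.3 1.7 3.1] T [ 0.22 -0.41 -0.09] j7 1.08
lin [-0.1423 -0.0394  0.0013] tw [ 1.000e-03  6.000e-03 -1.659e+00]
```

Forces are small, so I'll continue.

Emit:
arm_command(
  linear=[
    [-0.0121, -0.0093, 0],
    [-0.025, -0.0175, 0],
    [-0.0385, -0.0245, 0],
    [-0.0527, -0.0304, 0],
    [-0.0672, -0.0349, 0],
  ],
  twist=[
    [0, 0, -0.167],
    [0, 0, -0.333],
    [0, 0, -0.5],
    [0, 0, -0.667],
    [0, 0, -0.833],
  ],
)

```text
clock: 9.35
position: [498.6, 15.8, 220.4]
tcp_rot: [0.002, -0.022, 1.0, 0.0]
wrist_force: [2.1, 2.5, 2.3]
finger_gap: 0.166
finger_force: 58.5
```

Emit:
arm_command(
  linear=[
    [-0.0121, -0.0093, 0],
    [-0.025, -0.0175, 0],
    [-0.0385, -0.0245, 0],
    [-0.0527, -0.0304, 0],
    [-0.0672, -0.0349, 0],
  ],
  twist=[
    [0, 0, -0.167],
    [0, 0, -0.333],
    [0, 0, -0.5],
    [0, 0, -0.667],
    [0, 0, -0.833],
  ],
)

```text
clock: 9.85
position: [525.9, 3.3, 220.4]
tcp_rot: [0.001, -0.238, 0.971, 0.0]
wrist_force: [1.2, 3.9, 2.6]
finger_gap: 0.166
finger_force: 58.5
```

Emit:
arm_command(
  linear=[
    [0, 0, 0],
    [0, 0, 0],
  ],
  twist=[
    [0, 0, 0],
    [0, 0, 0],
  ],
)

```text
clock: 10.05
position: [525.8, 3.3, 220.4]
tcp_rot: [0.002, -0.236, 0.972, 0.0]
wrist_force: [2.0, 3.3, 5.1]
finger_gap: 0.17
finger_force: 59.5
```

```bash
python3 go.py 525.6 2.5 65 117.3;python3 - <<'E'
from h import *
shot('top','t5.png'); cv2.imwrite('pics/c6.png',cv2.resize(cv2.imread('pics/t5.png')[140:250,205:315],None,fx=5,fy=5,interpolation=3))
E
```

```text
t 10.05 grasp [526.2   3.5  65.4] yaw 117.2 gap 0.17 ff 59.5 F [2.  3.3 5.1] T [ 0.62 -0.4  -0.02] j7 1.83
lin [ 0.0013 -0.0016  0.001 ] tw [-0.001  0.006 -0.002]
```

View pics/c6.png

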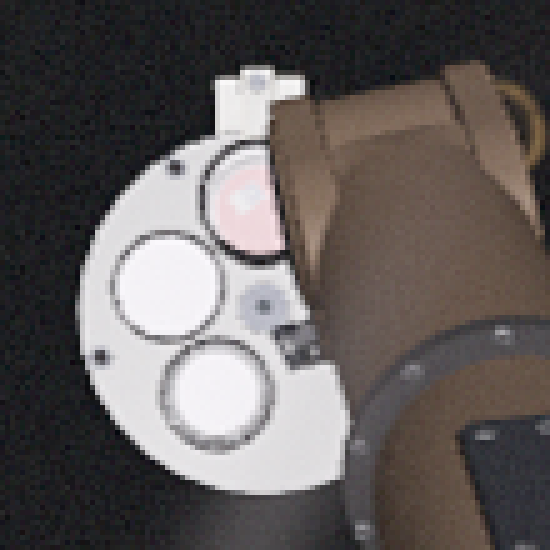

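The pink dish is now under the lens at (252,205). A hole at (176,167) is back within about 0.5 mm of its earlier index position, so the alignment is good. Release and go back to the knob.

Emit:
arm_command(
  linear=[
    [0, 0, 0],
    [0, 0, 0],
    [0, 0, 0],
    [0, 0, 0],
    [0, 0, -0.05],
  ],
  twist=[
    [0, 0, 0],
    [0, 0, 0],
    [0, 0, 0],
    [0, 0, 0],
    [0, 0, 0],
  ],
  hand=0.1,
)

```text
clock: 10.6
position: [523.8, 2.4, 237.7]
tcp_rot: [-0.002, -0.236, 0.972, 0.0]
wrist_force: [0.9, 0.2, 0.3]
finger_gap: 0.549
finger_force: 0.0
```

Emit:
arm_command(
  linear=[
    [0, 0, -0.08],
    [0, 0, -0.16],
    [0, 0, -0.22],
    [0, 0, -0.22],
    [0, 0, -0.22],
  ],
  twist=[
    [0, 0, 0],
    [0, 0, 0],
    [0, 0, 0],
    [0, 0, 0],
    [0, 0, 0],
  ],
)

```text
clock: 11.1
position: [524.8, 2.5, 327.6]
tcp_rot: [0.0, -0.236, 0.972, -0.0]
wrist_force: [-0.7, 0.7, -0.6]
finger_gap: 0.55
finger_force: 0.0
```

```bash
python3 go.py 617.5 0.5 165 117.4
```

```text
t 11.1 grasp [524.9   2.5 172.6] yaw 117.3 gap 0.55 ff 0.0 F [-0.7  0.7 -0.6] T [-0.01  0.04  0.01] j7 1.87
lin [-0.2036 -0.1108  0.0193] tw [-0.001  0.001 -0.004]
```

Emit:
arm_command(
  linear=[
    [-0.08, -0.044, 0],
    [-0.16, -0.088, 0],
    [-0.2036, -0.1108, 0.02],
    [-0.2036, -0.1108, 0.02],
    [-0.2036, -0.1108, 0.02],
  ],
  twist=[
    [0, 0, 0],
    [0, 0, 0],
    [0, 0, 0],
    [0, 0, 0],
    [0, 0, 0],
  ],
)

```text
clock: 11.6
position: [617.0, 0.6, 317.6]
tcp_rot: [-0.002, -0.236, 0.972, 0.0]
wrist_force: [-0.6, -0.2, -0.5]
finger_gap: 0.551
finger_force: 0.0
```

```bash
python3 go.py 617.5 0.5 115.2 117.4
```

```text
t 11.6 grasp [6.164e+02 6.000e-01 1.626e+02] yaw 117.3 gap 0.551 ff 0.0 F [-0.6 -0.2 -0.5] T [-0.05  0.03  0.  ] j7 1.89
lin [-0.0014 -0.0011  0.1184] tw [ 0.003 -0.006 -0.003]
```

Emit:
arm_command(
  linear=[
    [0, 0, 0.05],
    [0, 0, 0.1],
    [0, 0, 0.12],
    [0, 0, 0.12],
    [0, 0, 0.12],
  ],
  twist=[
    [0, 0, 0],
    [0, 0, 0],
    [0, 0, 0],
    [0, 0, 0],
    [0, 0, 0],
  ],
)

```text
clock: 12.1
position: [617.5, 0.7, 272.0]
tcp_rot: [0.0, -0.236, 0.972, -0.0]
wrist_force: [0.1, 0.4, -0.2]
finger_gap: 0.551
finger_force: 0.0
```

```bash
python3 go.py 617.5 0.5 115.2 117.4
```

```text
t 12.1 grasp [617.5   0.7 117. ] yaw 117.3 gap 0.551 ff 0.0 F [ 0.1  0.4 -0.2] T [-0.04  0.01 -0.  ] j7 1.88
lin [ 0.0002 -0.0004  0.0046] tw [-0.     0.001 -0.003]
```

Emit:
arm_command(
  linear=[
    [0, 0, 0.004],
    [0, 0, 0.004],
    [0, 0, 0.004],
    [0, 0, 0.004],
    [0, 0, 0.004],
  ],
  twist=[
    [0, 0, 0],
    [0, 0, 0],
    [0, 0, 0],
    [0, 0, 0],
    [0, 0, 0],
  ],
  hand=-1,
)

```text
clock: 12.6
position: [617.8, 0.8, 270.6]
tcp_rot: [0.001, -0.236, 0.972, -0.0]
wrist_force: [-1.7, 1.3, 6.4]
finger_gap: 0.152
finger_force: 58.8
```

```bash
python3 go.py 617.5 0.5 121 117.4
```

```text
t 12.6 grasp [617.9   0.8 115.6] yaw 117.3 gap 0.152 ff 58.8 F [-1.7  1.3  6.4] T [0.15 0.39 0.01] j7 1.88
lin [ 0.0009 -0.0003 -0.0135] tw [-0.     0.002 -0.003]
```

Emit:
arm_command(
  linear=[
    [0, 0, -0.006],
    [0, 0, -0.0125],
    [0, 0, -0.0125],
    [0, 0, -0.0125],
  ],
  twist=[
    [0, 0, 0],
    [0, 0, 0],
    [0, 0, 0],
    [0, 0, 0],
  ],
)

```text
clock: 13.0
position: [617.6, 0.8, 274.3]
tcp_rot: [-0.0, -0.236, 0.972, 0.0]
wrist_force: [4.1, 0.7, -11.2]
finger_gap: 0.152
finger_force: 58.6
```

```bash
python3 go.py 617.5 0.5 120.6 117.4
```

```text
t 13.0 grasp [617.5   0.8 119.3] yaw 117.3 gap 0.152 ff 58.6 F [  4.1   0.7 -11.2] T [ 0.36 -0.94 -0.01] j7 1.88
lin [ 0.0004 -0.0005 -0.0033] tw [ 0.001 -0.001 -0.003]
```

Emit:
arm_command(
  linear=[
    [0, 0, -0.003],
    [0, 0, -0.003],
    [0, 0, -0.003],
    [0, 0, -0.003],
    [0, 0, -0.003],
  ],
  twist=[
    [0, 0, 0],
    [0, 0, 0.25],
    [0, 0, 0.5],
    [0, 0, 0.75],
    [0, 0, 1],
  ],
)

```text
clock: 13.5
position: [617.6, 0.5, 275.8]
tcp_rot: [-0.0, 0.026, 1.0, -0.0]
wrist_force: [3.8, 0.6, -12.3]
finger_gap: 0.153
finger_force: 58.6
```

```bash
python3 go.py 617.4 0.5 120.6 47.3
```

```text
t 13.5 grasp [6.176e+02 5.000e-01 1.208e+02] yaw 87.0 gap 0.153 ff 58.6 F [  3.8   0.6 -12.3] T [ 0.13 -0.92 -0.05] j7 1.44
lin [0.0005 0.     0.0006] tw [-0.    -0.     1.323]
```

Emit:
arm_command(
  linear=[
    [0, 0, 0],
    [0, 0, 0],
    [0, 0, 0],
    [0, 0, 0],
    [0, 0, 0],
  ],
  twist=[
    [0, 0, 0.25],
    [0, 0, 0.5],
    [0, 0, 0.75],
    [0, 0, 1],
    [0, 0, 1],
  ],
)

```text
clock: 14.0
position: [617.5, 0.3, 275.8]
tcp_rot: [-0.0, 0.283, 0.959, -0.0]
wrist_force: [3.9, -1.8, -13.0]
finger_gap: 0.153
finger_force: 58.7
```

```bash
python3 go.py 617.4 0.5 120.6 47.3
```

```text
t 14.0 grasp [6.174e+02 2.000e-01 1.208e+02] yaw 57.2 gap 0.153 ff 58.7 F [  3.9  -1.8 -13. ] T [-0.23 -0.87 -0.03] j7 1.0
lin [0.0004 0.0002 0.0005] tw [-0.002  0.     0.329]
```

Emit:
arm_command(
  linear=[
    [0, 0, 0],
    [0, 0, 0],
    [0, 0, 0],
    [0, 0, 0],
  ],
  twist=[
    [0, 0, 0.2],
    [0, 0, 0.33],
    [0, 0, 0.33],
    [0, 0, 0.33],
  ],
)

```text
clock: 14.4
position: [617.5, 0.3, 275.9]
tcp_rot: [-0.0, 0.361, 0.932, -0.0]
wrist_force: [2.9, -2.3, -13.1]
finger_gap: 0.153
finger_force: 58.7
```

```bash
python3 go.py 617.4 0.5 106.5 47.3
```

```text
t 14.4 grasp [6.174e+02 2.000e-01 1.209e+02] yaw 47.6 gap 0.153 ff 58.7 F [  2.9  -2.3 -13.1] T [-0.59 -0.78 -0.08] j7 0.86
lin [0.0005 0.0004 0.036 ] tw [-0.001  0.     0.011]
```

Lower about 14 mm, gradually, watching the force.

Emit:
arm_command(
  linear=[
    [0, 0, 0.008],
    [0, 0, 0.016],
    [0, 0, 0.024],
    [0, 0, 0.03],
    [0, 0, 0.03],
  ],
  twist=[
    [0, 0, 0.01],
    [0, 0, 0.01],
    [0, 0, 0.01],
    [0, 0, 0.01],
    [0, 0, 0.01],
  ],
)

```text
clock: 14.9
position: [617.6, 0.3, 263.8]
tcp_rot: [-0.0, 0.366, 0.931, -0.0]
wrist_force: [1.8, -4.7, -7.9]
finger_gap: 0.153
finger_force: 59.2
```

```bash
python3 go.py 617.4 0.5 106.5 47.3
```

```text
t 14.9 grasp [6.175e+02 3.000e-01 1.088e+02] yaw 47.1 gap 0.153 ff 59.2 F [ 1.8 -4.7 -7.9] T [-0.94 -0.37 -0.03] j7 0.86
lin [ 0.0006 -0.      0.0058] tw [-0.001  0.    -0.006]
```

At about 2 mm lift the spring still pulls, so the nose is in the hole. Finish lowering and release.

Emit:
arm_command(
  linear=[
    [0, 0, 0.003],
    [0, 0, 0.0055],
    [0, 0, 0.0055],
    [0, 0, 0.0055],
  ],
  twist=[
    [0, 0, 0],
    [0, 0, 0],
    [0, 0, 0],
    [0, 0, 0],
  ],
)

```text
clock: 15.3
position: [617.6, 0.4, 262.0]
tcp_rot: [0.0, 0.366, 0.931, -0.0]
wrist_force: [0.8, -5.4, -5.7]
finger_gap: 0.155
finger_force: 59.5
```

```bash
python3 go.py 617.4 0.5 106.5 47.3
```

```text
t 15.3 grasp [6.176e+02 4.000e-01 1.070e+02] yaw 47.1 gap 0.155 ff 59.5 F [ 0.8 -5.4 -5.7] T [-1.2  -0.15  0.03] j7 0.86
lin [ 0.0004 -0.0002  0.0014] tw [ 0.     0.001 -0.007]
```

Emit:
arm_command(
  linear=[
    [0, 0, 0],
    [0, 0, 0],
    [0, 0, 0],
    [0, 0, -0.02],
    [0, 0, -0.1],
  ],
  twist=[
    [0, 0, 0],
    [0, 0, 0],
    [0, 0, 0],
    [0, 0, 0],
    [0, 0, 0],
  ],
  hand=0.1,
)

```text
clock: 15.8
position: [616.5, 1.1, 300.0]
tcp_rot: [-0.003, 0.365, 0.931, -0.001]
wrist_force: [0.3, 0.6, 0.0]
finger_gap: 0.548
finger_force: 0.0
```

Emit:
arm_command(
  linear=[
    [0, 0, -0.1],
    [0, 0, -0.2],
    [0.1, 0, -0.25],
    [0.2, 0, -0.25],
    [0.3, 0, -0.25],
  ],
  twist=[
    [0, 0, 0],
    [0, 0, 0],
    [0, 0, 0],
    [0, 0, 0],
    [0, 0, 0],
  ],
)

```text
clock: 16.3
position: [528.7, 83.2, 403.5]
tcp_rot: [0.001, 0.366, 0.931, 0.001]
wrist_force: [-0.0, 0.8, 0.1]
finger_gap: 0.549
finger_force: 0.0
```

Emit:
arm_command(
  linear=[
    [0.1, 0, 0],
    [0.2, 0, 0],
    [0.3, 0, 0],
    [0.3, 0, 0],
    [0.3, 0, 0],
  ],
  twist=[
    [0, 0, 0],
    [0, 0, 0],
    [0, 0, 0],
    [0, 0, 0],
    [0, 0, 0],
  ],
)

```text
clock: 16.8
position: [441.3, 164.6, 402.7]
tcp_rot: [0.0, 0.365, 0.931, 0.001]
wrist_force: [0.5, -0.5, 0.3]
finger_gap: 0.546
finger_force: 0.0
```

```bash
python3 go.py 617.4 0.5 106.5 47.3; python3 - <<'E'
from h import *
shot('side','s6.png'); shot('top','t6.png')
a=cv2.resize(cv2.imread('pics/s6.png')[170:262,230:350],None,fx=5,fy=5,interpolation=3)
b=cv2.resize(cv2.imread('pics/t6.png')[148:240,212:312],None,fx=2,fy=5*1.0,interpolation=3)
b=cv2.resize(cv2.imread('pics/t6.png')[160:220,215:265],None,fx=3.6,fy=3.6,interpolation=3)
b=cv2.copyMakeBorder(b,0,a.shape[0]-b.shape[0],0,0,0)
cv2.imwrite('pics/c7.png',np.hstack([a,b]))
E
```

```text
t 16.8 grasp [441.5 164.7 247.7] yaw 47.2 gap 0.546 ff 0.0 F [ 0.5 -0.5  0.3] T [-0.02 -0.05  0.03] j7 0.39
lin [-0.6016 -0.0029  0.3533] tw [ 0.003  0.001 -0.002]
```

View pics/c7.png

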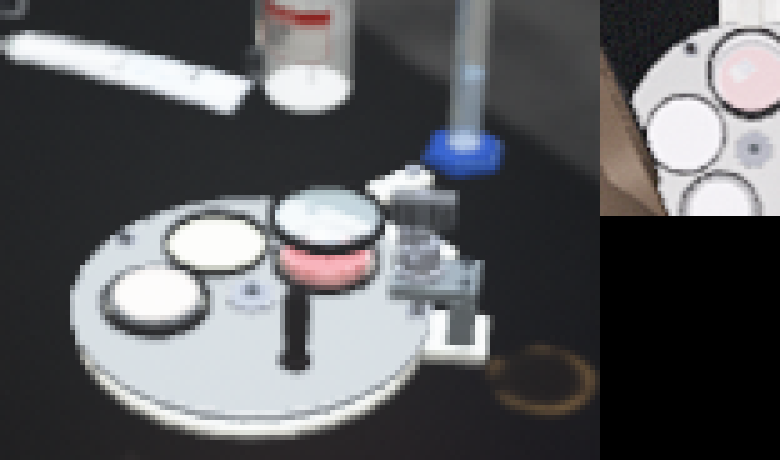

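The dish is under the lens (crop (325,262)), the tile is at (157,293), and the knob bar at (420,208) is back in its first orientation. I'll compare the knob's height in the image with the start picture.

```bash
python3 - <<'E'
from h import *
f=lambda n:cv2.cvtColor(cv2.imread('pics/'+n),cv2.COLOR_BGR2GRAY)[203:222,307:324].astype(float)
a=f('side1.png')
for n in('s2.png','s6.png','s3.png'):
    print(n,cv2.phaseCorrelate(a,f(n)),np.abs(a-f(n)).mean().round(2))
print(pix(load('side1.png'),[[617.4,.3,106],[617.4,.3,111]]))
E
```

```text
s2.png ((-0.03309217396920161, -0.022885734360540866), 1.0007780910305872) 0.42
s6.png ((-0.02677357435571004, -0.03468701552398379), 1.0014369506223455) 0.73
s3.png ((0.33101668761893066, -0.4037931404148285), 0.8978428377836789) 19.85
[[313.89383657 209.90967524]
 [313.98048909 208.52397748]]
```

The knob matches its home position to 0.03 px (about 0.1 mm), so the plunger is fully home and I'll hand in.

```bash
python3 -c "
from station import manip
print(manip.hand_in())"
```

```text
the job is handed in; nothing more can be done
None
```

The dish is under the lens and the turntable is locked at +1.309 with the plunger home; the tile is in its seat, and the job was handed in at about 17 s on the clock.

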